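# Pop the touch-latch flap of the tumbling-media locker

## Task

Using only the fingertips, move the plywood slide on top of the locker all the way to the other side by pushing against its thick dark block, then press down on the red dot of the white touch-latch flap it was covering, so that the catch lets go and the spring lifts the flap ajar to air the stones. Let the spring do the opening: do not lift the flap by hand, pick up nothing, and leave the barrel lids, canister, funnel, jar and jasper egg where they are.

Things in the scene. Friction and masses are not known exactly. Their poses are not given: they have to be found in the camera images.
- locker: Fixed grey chest. Origin on the table, under the centre of its working top; own +x points away from the robot, +y to its left. Spans x -90..170, y -175..175 mm. Working top (80 mm high): white flap in the +y half, bare deck in the -y half where the slide parks. Guide lips 98 mm high along y at x = -85 and 85 mm. Rear ledge (x 90..170 mm, 80 mm high) carries a barrel lid and the egg.
- slide (a joint): Plywood slide, 156 (locker x) by 164 mm (locker y), 9 mm thick, top face 93 mm above the table. Value in m: 0 = fully over the flap (centred at locker y = 86 mm), grows towards the locker's -y; 0.170 = end stop, flap quite uncovered. Starts between 0 and 0.06. Drags with about 2 N and stays where it is left.
- push_edge (a point): Middle of the top edge of the face to push, on the dark wooden block fixed on the slide: 126 mm above the table, at locker x = 0, y = 116 mm minus the slide value. The upright face looks to the locker's +y, is 130 mm long (locker x) and 33 mm high above the plywood; push it towards -y. The block is 112 mm deep (locker y), too wide to grip. 52 mm of bare plywood lies in front of the face.
- flap (a joint): White flap 138 x 138 x 8 mm, hinged on its far edge (locker x = 70 mm). Rad: 0 shut and latched, negative pressed in, positive front edge up. Pressing takes about 5 N at the dot; the catch lets go about 5 mm down (-0.045), stop 8 mm down (-0.065). Then the spring makes it follow the withdrawing finger up and holds it ajar near 0.35 (front edge 47 mm higher); it does not latch again.
- dot (a point): Centre of the 28 mm red dot on the upper face of the flap, 18 mm from its front edge: locker x = -50 mm, y = +89 mm, 80 mm above the table when shut; moves with the flap. Covered by the plywood slide at the start.
- barrel_lid_a: Orange rubber barrel lid lying on the table left of the locker, 90 mm across, 30 mm high; origin under its centre. Leave alone.
- barrel_lid_b: Second orange barrel lid, same size, on the locker's rear ledge; origin under its centre. Leave alone.
- canister: Dull silver lidded tin canister, 76 mm across, 113 mm high, standing on the table beside the locker; origin under its centre. Leave alone.
- funnel: Blue plastic funnel standing mouth down on the table beside the locker, 96 mm across, 105 mm high; origin under its centre. Leave alone.
- egg: Rusty-red jasper egg, 45 mm across, 61 mm high, standing upright on a small flat foot on the rear ledge; origin under its foot. Leave alone.
- grit_jar: Lidded grit jar, 68 mm across, 110 mm high, on the table right of the locker; origin under its centre. Leave alone.

How it is judged:
By the outcome, as a careful person would: the job done as asked, in the order asked, and still so for the second after the job is handed in, with the robot touching nothing.
It also fails if it takes over 45 s, if anything falls off the work surface, if the arm or the gripper's body presses on something with over 40 N, if the wrist force passes 120 N, or if a joint passes its speed limit or range.

## Robot

A 7-joint arm with a two-finger parallel gripper is mounted at the origin on the work surface. World frame = base frame: x ahead of the robot, y to its left, z up, the work surface at z = 0. Lengths are in m, angles in rad, forces in N, time in s.
With the tool pointing down it reaches from about 0.4 to 0.925 m from the base axis. Payload 5.6 kg.
Tool frame: the origin (TCP) lies midway between the tips of the shut fingers; the grasp point (between the pads) lies grip_point_offset behind it (grip_point_offset is the distance from the TCP to the grasp point, in m); z points along the fingers, y is the line along which they close (so a half turn about z gives the same grasp; the last joint's range is limited). The gripper opens to 85 mm and grips with 20 to 120 N. Pads are 22 mm wide; open, the fingers measure 114 mm over their backs; the gripper's body (76 mm by 85 mm) begins 54 mm behind the grasp point. The pads swing forward as they close: fully open they stand 13 mm farther back than shut.
Start: joints at [1.218, 0.468, -0.012, 1.603, 0.006, 1.071, -0.056], TCP at [0.198, -0.619, 0.231] pointing down, gripper open.
Joint ranges: [-2.53, 2.53], [-0.31, 2.02], [-1.57, 1.55], [0.28, 2.44], [-1.29, 4.43], [0.15, 1.84], [-2.92, 2.92]. Speed limits (rad/s): [2.57, 2.57, 3.14, 3.14, 3.14, 3.14, 3.14].

## Interface

Orientations are given as a unit quaternion [x, y, z, w].
In Python, from plant import get_obs, capture, camera_info, finish_job, search_frame, outline_of, grip_point_offset gives the robot as it stands.
- The arm moves only by the tool play_rows, never from a script. Its argument "targets" is a list of rows, each an object with "rot": the turn, a rotation vector about the tool's x, y, z in degrees, a list of three; "xyz": the shift along the tool's x, y, z in mm, a list of three; "hand": the gripper command: -1 is shut, 1 is fully open, values between are in proportion. In form: [{"rot": [ax, ay, az], "xyz": [dx, dy, dz], "hand": hand}, ...]. A call has 1 to 8 rows; each row is the pose to reach, as a shift and turn from the pose commanded when the call began, along the tool's axes at that moment; what a row does not reach only later rows make up. A row lasts 1/8 s, in which the tool goes at most 62.5 mm and 10.7 degrees, less where a joint would pass 70% of its speed; a pose out of reach is approached as far as the arm can. A call with a gripper value outside its range is refused whole. The fingers move at their own pace and stop on an object; the grip force is fixed at half the most. Time passes only in rows, so rows that repeat a pose let the fingers close. It gives the time, the measured TCP pose, the force and the opening at its end, in the units of the state.
- get_obs(): the state, without advancing time (a new reading comes with each control period).
- capture(name): name is "side" or "top" or "wrist"; returns the picture (420x560x3 uint8, blue, green, red); there is no depth.
- camera_info(name): a dict with "intrinsics" (3x3 intrinsics, pixels), "camera_from_world" (4x4, takes a point from world to camera coordinates); the wrist camera has in their place "T_tool_cam" (4x4, takes a point from camera to tool coordinates, whose origin is the TCP and whose axes are the flange's). Camera axes: x right, y down, z forward; pixel columns grow to the right and rows downward; lengths in m; the calibration is good to about 2 mm. A picture is of the moment at which its call begins: read the wrist's pose just before it. camera_info takes no time and is no camera call.
- finish_job(): hands the job in, once; it reports no verdict.
Trained networks look in the newest picture that a camera, given by its name, has taken for a name from the list of things; names that differ only in an ending like _2 or _b are one class to them, and where a whole thing is asked for, a point or a joint stands for the part that bears it (a point fixed in the world has none). Each returns a list of dicts, best first, with "score" (0 to 1); they miss things now and then, are a little off and sometimes report something else, mostly with a low value. They report only what shows in the picture. A call takes as long as a camera call.
- search_frame(camera, target): "centre" ([x, y, z] in m, in world coordinates, good to about 4 mm: the middle of the surface that is visible of it).
- outline_of(camera, target): "mask" (420x560 bool, what is visible of it).
The state is a dict: "t": time; "joint_positions": joint angles; "joint_velocities": joint speeds; "effort": joint torques, N m; "position": TCP position; "orientation": TCP orientation; "force": force on the tool from outside, world axes, zero at the start; "moment": the same for the moment, N m; "gripper_width": opening from 0.0 (shut) to 1.0 (fully open).
Only numpy, scipy, OpenCV 4.12 (cv2) and the standard library are available. Lean on these libraries where they do the work, as an engineer would, in place of code of your own. Each camera call takes 0.05 s, during which the arm holds its last target. There are 200 camera calls.

## Working session

There is one attempt and no reset: what is moved stays moved. The work goes in short steps, Python scripts to look and compute and a tool call to move; the robot and the scene stay as the last step left them, time stands still between calls to the robot, and variables do not carry over. Pictures are saved under pics/ and viewed, on a budget of 10 in all, crops included, one or two more only if the job needs it, and the job is handed in when it is done.

Besides the shell and the picture viewer there is one more tool, called after "Call:" as name(argument=value, ...) on one line, values as JSON. play_rows: Moves the arm, as the interface text tells. Its arguments: {"type":"object","properties":{"targets":{"type":"array"}},"required":["targets"]}

```bash
mkdir -p pics; ls; python3 - <<'E'
from plant import *
import cv2, numpy as np
o=get_obs(); print(o['t'],o['position'],o['orientation'],o['force'],o['gripper_width'])
try: print(grip_point_offset)
except Exception as e: print(e)
for c in ['side','top']:
    im=capture(c); cv2.imwrite(f'pics/{c}0.png',im)
    for n in ['push_edge','slide','locker','barrel_lid_a','canister','funnel','egg','grit_jar','dot','flap']:
        print(c,n,[(np.round(d['centre'],3).tolist(),round(d['score'],2)) for d in search_frame(c,n)][:3])
    ci=camera_info(c); print(ci['intrinsics'],ci['camera_from_world'])
E
```

```text
pics
0.0 [ 0.19789983 -0.61854679  0.2303067 ] [ 9.88033695e-01  1.54235556e-01 -2.11880403e-04 -8.74713393e-04] [-0.04307781 -0.14042737  0.58252839] 0.9972802086819176
0.0187
side push_edge [([0.561, 0.148, 0.114], 0.64)]
side slide [([0.566, 0.153, 0.121], 0.72), ([0.687, 0.013, 0.095], 0.6)]
side locker [([0.577, 0.138, 0.081], 0.57)]
side barrel_lid_a [([0.684, 0.012, 0.098], 0.78), ([0.508, 0.329, 0.021], 0.65), ([0.566, 0.152, 0.118], 0.47)]
side canister [([0.581, -0.202, 0.084], 0.96), ([0.508, 0.331, 0.016], 0.46)]
side funnel [([0.628, 0.332, 0.029], 0.73)]
side egg [([0.7, 0.17, 0.124], 0.52)]
side grit_jar [([0.467, -0.175, 0.086], 0.58)]
side dot [([0.572, 0.211, 0.08], 0.52)]
side flap [([0.574, 0.214, 0.084], 0.46)]
[[467.94786903   0.         274.84684829]
 [  0.         467.94786903 207.60305402]
 [  0.           0.           1.        ]] [[-0.97106708 -0.23878631 -0.00313533  0.55488274]
 [-0.17234878  0.70985417 -0.68293701  0.13283099]
 [ 0.16530164 -0.66263727 -0.73047054  1.24531931]
 [ 0.          0.          0.          1.        ]]
top push_edge [([0.558, 0.125, 0.125], 0.61)]
top slide [([0.578, 0.058, 0.08], 0.42)]
top locker [([0.583, 0.058, 0.08], 0.91)]
top barrel_lid_a [([0.688, 0.0, 0.099], 0.75), ([0.516, 0.321, 0.019], 0.66)]
top canister [([0.57, -0.219, 0.105], 0.97)]
top funnel [([0.624, 0.313, 0.025], 0.92)]
top egg [([0.7, 0.152, 0.128], 0.48)]
top grit_jar [([0.46, -0.191, 0.108], 0.65)]
top dot []
top flap []
[[516.87006873   0.         281.19724924]
 [  0.         516.87006873 211.61674902]
 [  0.           0.           1.        ]] [[ 0.00747881 -0.99988951 -0.01284648  0.08555092]
 [-0.9862605  -0.0052555  -0.16511392  0.58436793]
 [ 0.16502816  0.01390483 -0.98619083  1.36897961]
 [ 0.          0.          0.          1.        ]]
```

View pics/top0.png

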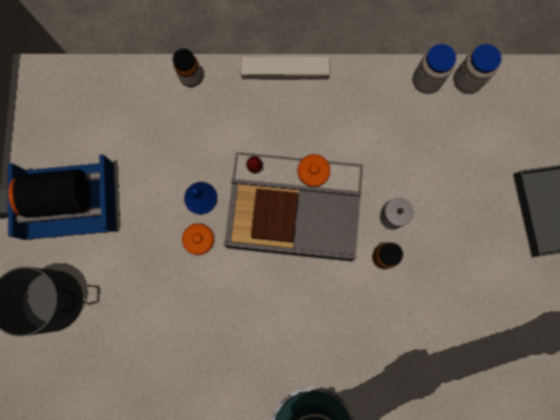

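View pics/side0.png

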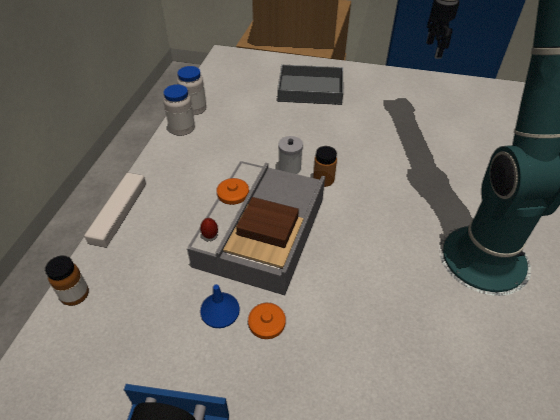

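```bash
python3 - <<'E'
import cv2,numpy as np
a=cv2.imread('pics/top0.png')[143:268,220:372]; b=cv2.imread('pics/side0.png')[155:292,185:332]
f=lambda i:cv2.resize(np.clip(i.astype(float)*1.8,0,255).astype('uint8'),None,fx=5,fy=5,interpolation=cv2.INTER_CUBIC)
def g(i,x0,y0):
    i=f(i)
    for k in range(0,i.shape[1],50): cv2.putText(i,str(x0+k//5),(k,8),0,.3,(0,255,0)); cv2.line(i,(k,0),(k,4),(0,255,0))
    for k in range(0,i.shape[0],50): cv2.putText(i,str(y0+k//5),(0,k),0,.3,(0,255,0))
    return i[:600,:800]
cv2.imwrite('pics/topc.png',g(a,220,143)); cv2.imwrite('pics/sidec.png',cv2.resize(g(b,185,155),None,fx=1,fy=1)[:600])
E
```

```text
(no output)
```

View pics/topc.png

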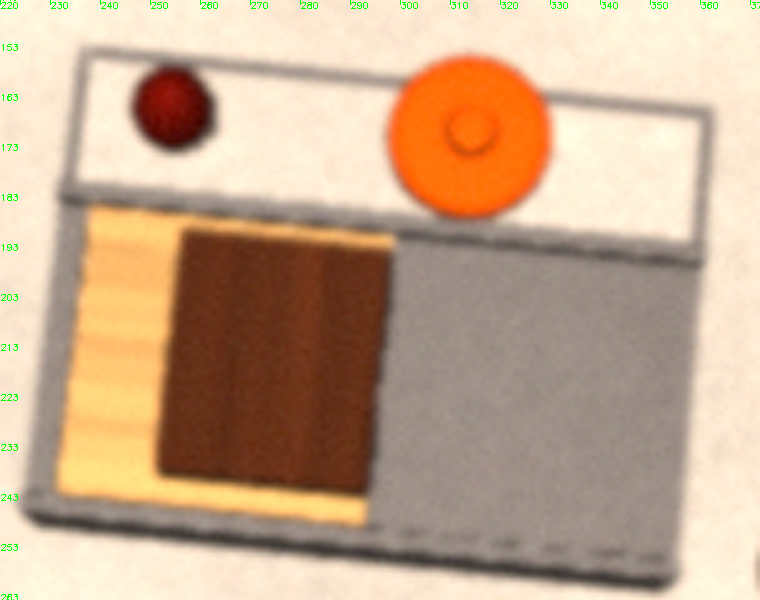

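View pics/sidec.png

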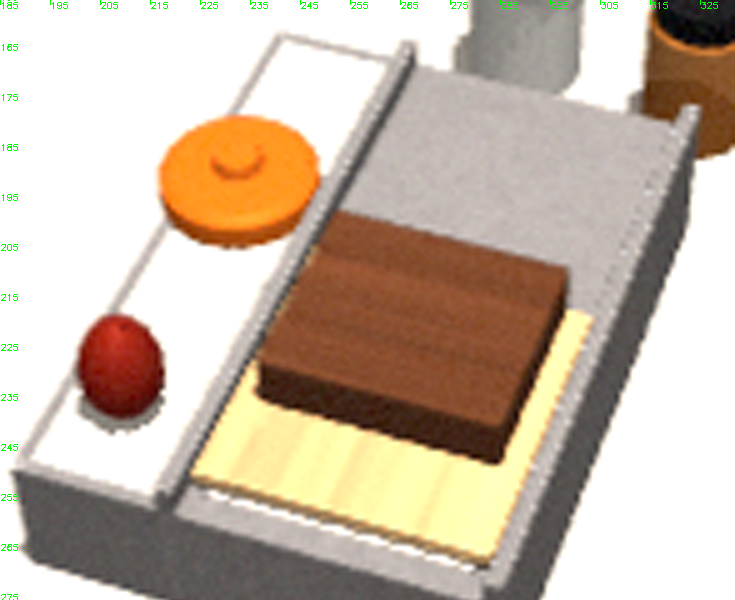

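```bash
cat > h.py <<'E'
from plant import *
import numpy as np, cv2
from scipy.optimize import least_squares
from scipy.spatial.transform import Rotation as R
def proj(c,P):
    ci=camera_info(c); T=ci['camera_from_world']; p=(T[:3,:3]@P.T).T+T[:3,3]; q=(ci['intrinsics']@p.T).T
    return q[:,:2]/q[:,2:]
def w(pose,L):
    x,y,t=pose[:3]; L=np.atleast_2d(L).astype(float)
    return np.c_[x+L[:,0]*np.cos(t)-L[:,1]*np.sin(t), y+L[:,0]*np.sin(t)+L[:,1]*np.cos(t), L[:,2]]
E
python3 - <<'E'
from h import *
# px crop, locker x,y(mm),z, moves with slide
T=[(182,229,65,116,126,1),(393,248,65,4,126,1),(157,475,-65,116,126,1),(366,496,-65,4,126,1),(82,48,170,175,80,0),(713,108,170,-175,80,0),(90,206,78,168,93,1),(57,492,-78,168,93,1),(366,525,-78,4,93,1)]
S=[(262,360,65,116,126,1),(503,428,-65,116,126,1),(568,268,-65,4,126,1),(335,212,65,4,126,1),(193,475,78,168,93,1),(490,560,-78,168,93,1),(15,468,170,175,80,0),(282,36,170,-175,80,0)]
def res(p,A,c,off):
    A=np.array(A,float); L=A[:,2:5]/1000; L[:,1]-=p[3]*A[:,5]
    return (proj(c,w(p,L))-(A[:,:2]/5+off))
t=lambda p:res(p,T,'top',[220,143]); s=lambda p:res(p,S,'side',[185,155])
for n,f in [('top',lambda p:t(p).ravel()),('side',lambda p:s(p).ravel()),('both',lambda p:np.r_[t(p).ravel(),s(p).ravel()])]:
    r=least_squares(f,[.57,.06,0,.03],loss='soft_l1'); print(n,r.x.round(4),r.cost)
p=r.x; print(t(p).round(1).tolist(),s(p).round(1).tolist())
v=p[3]
for n,L in [('edge now',(0,.116-v,.126)),('edge end',(0,.116-.17,.126)),('dot',(-.05,.089,.08))]: print(n,w(p,L).round(4))
E
```

```text
top [ 0.5573  0.0568 -0.0959  0.012 ] 1.5789930130261267
side [ 0.5565  0.0576 -0.1015  0.0106] 3.0283460318902646
both [ 0.557   0.057  -0.0979  0.0113] 5.424993473749239
[[-0.5, -0.3], [-0.1, 0.2], [-1.2, -0.3], [0.3, -0.0], [-0.6, -0.5], [0.8, 0.1], [-0.0, 0.2], [-0.5, 0.5], [-0.3, 0.4]] [[-1.5, -0.1], [0.2, -0.1], [1.1, -0.3], [0.4, -1.0], [0.1, -0.4], [0.9, -0.3], [-0.7, 0.0], [-0.8, -1.3]]
edge now [[0.5673 0.1612 0.126 ]]
edge end [[0.5518 0.0033 0.126 ]]
dot [[0.516  0.1505 0.08  ]]
```

```bash
cat >> h.py <<'E'
POSE=(.557,.057,-.098)
def go(L,yaw=POSE[2]):
    o=get_obs(); Rt=R.from_quat(o['orientation']); tgt=w(POSE,L)[0]
    Rg=R.from_matrix(np.array([[np.cos(yaw),np.sin(yaw),0],[np.sin(yaw),-np.cos(yaw),0],[0,0,-1]]))
    print('tgt',tgt.round(3),'xyz mm',(Rt.inv().apply(tgt-o['position'])*1000).round(1),'rot',(Rt.inv()*Rg).as_rotvec(True).round(2))
def st():
    o=get_obs(); x,y,t=POSE; d=np.array(o['position'])-[x,y,0]
    print('t',round(o['t'],2),'pos',np.round(o['position'],4),'locker',np.round([d[0]*np.cos(t)+d[1]*np.sin(t),-d[0]*np.sin(t)+d[1]*np.cos(t),d[2]],4),'F',np.round(o['force'],1),'g',round(o['gripper_width'],2),'q',np.round(o['joint_positions'],2))
E
python3 -c "
from h import *
st();go((-.03,-.18,.23));go((0,.138,.2))"
```

```text
t 1.1 pos [ 0.1981 -0.619   0.2313] locker [-0.291  -0.7079  0.2313] F [-0.3  0.1  0. ] g 1.0 q [ 1.22  0.47 -0.01  1.6   0.01  1.07 -0.06]
tgt [ 0.51  -0.119  0.23 ] xyz mm [ 449.  -381.1    1.3] rot [-0.    0.   23.36]
tgt [0.571 0.194 0.2  ] xyz mm [ 602.6 -661.1   31.3] rot [-0.    0.   23.36]
```

Call:
play_rows(targets=[{"rot": [0,0,8],"xyz": [45,-38,0],"hand": -1},{"rot": [0,0,16],"xyz": [90,-76,0],"hand": -1},{"rot": [0,0,23.4],"xyz": [135,-114,0],"hand": -1},{"rot": [0,0,23.4],"xyz": [180,-152,0],"hand": -1},{"rot": [0,0,23.4],"xyz": [225,-190,0],"hand": -1},{"rot": [0,0,23.4],"xyz": [270,-228,0],"hand": -1},{"rot": [0,0,23.4],"xyz": [315,-266,0],"hand": -1},{"rot": [0,0,23.4],"xyz": [360,-305,0],"hand": -1}])

```text
t: 2.1
position: [0.449, -0.2173, 0.2317]
orientation: [0.999, -0.049, 0.0, 0.0]
force: [0.6, -0.4, -0.1]
gripper_width: 0.002
```

```bash
python3 -c "
from h import *
st();go((0,.138,.2))"
```

```text
t 2.1 pos [ 0.449  -0.2173  0.2317] locker [-0.0807 -0.2836  0.2317] F [ 0.6 -0.4 -0.1] g 0.0 q [ 0.53  0.22 -0.17  1.96  0.05  0.96 -1.33]
tgt [0.571 0.194 0.2  ] xyz mm [  80.2 -421.7   31.5] rot [ 0.03 -0.06 -0.06]
```

Call:
play_rows(targets=[{"rot": [0,0,0],"xyz": [10,-55,0],"hand": -1},{"rot": [0,0,0],"xyz": [20,-110,0],"hand": -1},{"rot": [0,0,0],"xyz": [32,-165,0],"hand": -1},{"rot": [0,0,0],"xyz": [44,-220,0],"hand": -1},{"rot": [0,0,0],"xyz": [56,-275,0],"hand": -1},{"rot": [0,0,0],"xyz": [68,-330,0],"hand": -1},{"rot": [0,0,0],"xyz": [80,-385,10],"hand": -1},{"rot": [0,0,0],"xyz": [80,-422,31],"hand": -1}])

```text
t: 3.1
position: [0.5705, 0.1964, 0.2008]
orientation: [0.999, -0.049, 0.001, -0.001]
force: [0.1, -0.1, 0.7]
gripper_width: -0.002
```

```bash
python3 -c "
from h import *
st();go((0,.138,.107))
for c in ['side','top']: cv2.imwrite(f'pics/{c}1.png',capture(c))
a=cv2.imread('pics/top1.png')[143:293,190:390]; b=cv2.imread('pics/side1.png')[130:280,160:360]
cv2.imwrite('pics/m1.png',np.clip(cv2.resize(np.hstack([a,b]),(800,300)).astype(float)*1.6,0,255))"
```

```text
t 3.1 pos [0.5705 0.1964 0.2008] locker [-2.000e-04  1.401e-01  2.008e-01] F [ 0.1 -0.1  0.7] g -0.0 q [-0.11  0.45 -0.36  1.73  0.19  0.99 -2.21]
tgt [0.571 0.194 0.107] xyz mm [-0.   2.3 93.8] rot [-0.12 -0.15  0.05][ WARN:0@0.692] global loadsave.cpp:1063 imwrite_ Unsupported depth image for selected encoder is fallbacked to CV_8U.
```

View pics/m1.png

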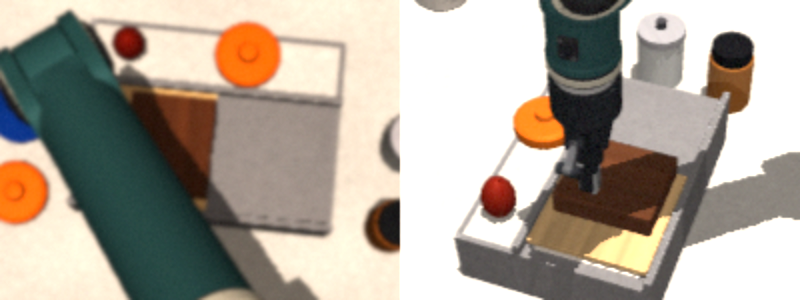

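Call:
play_rows(targets=[{"rot": [0,0,0],"xyz": [0,1,30],"hand": -1},{"rot": [0,0,0],"xyz": [0,2,55],"hand": -1},{"rot": [0,0,0],"xyz": [0,2,75],"hand": -1},{"rot": [0,0,0],"xyz": [0,2,88],"hand": -1},{"rot": [0,0,0],"xyz": [0,2,94],"hand": -1},{"rot": [0,0,0],"xyz": [0,2,94],"hand": -1}])

```text
t: 3.95
position: [0.5691, 0.1912, 0.1063]
orientation: [0.999, -0.049, 0.0, 0.0]
force: [0.3, -0.0, -0.1]
gripper_width: 0.006
```

```bash
python3 -c "
from h import *
st()
c='side'; b=capture(c)[130:280,160:360]
cv2.imwrite('pics/m2.png',np.clip(cv2.resize(b,(800,600)).astype(float)*1.6,0,255).astype('uint8'))"
```

```text
t 3.95 pos [0.5691 0.1912 0.1063] locker [-0.0011  0.1348  0.1063] F [ 0.3 -0.  -0.1] g 0.01 q [-0.13  0.57 -0.33  1.8   0.24  0.81 -2.25]
```

View pics/m2.png

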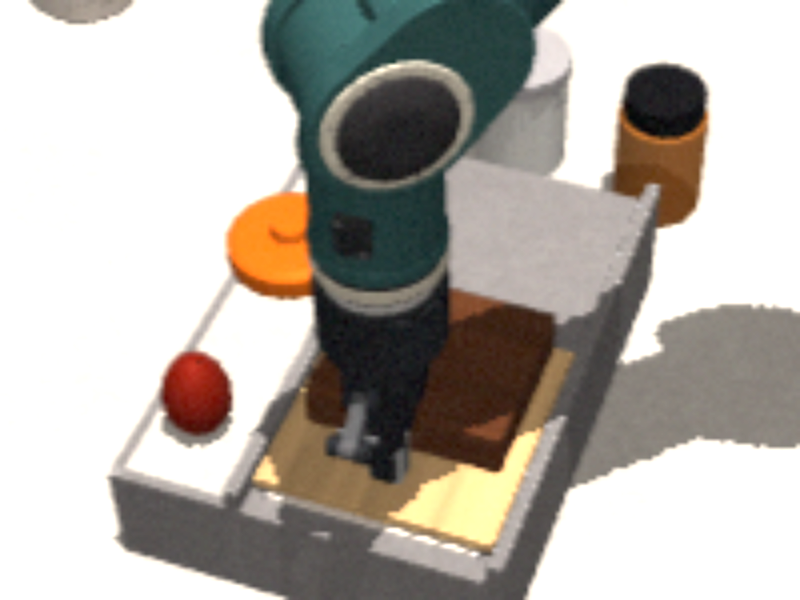

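Call:
play_rows(targets=[{"rot": [0,0,0],"xyz": [0,8,0],"hand": -1},{"rot": [0,0,0],"xyz": [0,15,0],"hand": -1},{"rot": [0,0,0],"xyz": [0,22,0],"hand": -1},{"rot": [0,0,0],"xyz": [0,34,0],"hand": -1},{"rot": [0,0,0],"xyz": [0,48,0],"hand": -1},{"rot": [0,0,0],"xyz": [0,62,0],"hand": -1},{"rot": [0,0,0],"xyz": [0,76,0],"hand": -1},{"rot": [0,0,0],"xyz": [0,90,0],"hand": -1}])

```text
t: 5.0
position: [0.5602, 0.1006, 0.1064]
orientation: [0.999, -0.049, 0.0, 0.0]
force: [1.4, 1.8, 1.7]
gripper_width: -0.002
```

```bash
python3 -c "
from h import *
st();go((0,-.0395,.107))"
```

```text
t 5.0 pos [0.5602 0.1006 0.1064] locker [-0.0011  0.0437  0.1064] F [1.4 1.8 1.7] g -0.0 q [ 0.02  0.52 -0.33  1.88  0.23  0.78 -2.1 ]
tgt [0.553 0.018 0.107] xyz mm [ 1.1 83.2 -0.6] rot [ 0.   -0.02 -0.05]
```

Force about 2 N: it is pushing the slide as expected.

Call:
play_rows(targets=[{"rot": [0,0,0],"xyz": [0,14,0],"hand": -1},{"rot": [0,0,0],"xyz": [0,28,0],"hand": -1},{"rot": [0,0,0],"xyz": [0,42,0],"hand": -1},{"rot": [0,0,0],"xyz": [0,55,0],"hand": -1},{"rot": [0,0,0],"xyz": [0,64,0],"hand": -1},{"rot": [0,0,0],"xyz": [0,71,0],"hand": -1},{"rot": [0,0,0],"xyz": [0,76,0],"hand": -1},{"rot": [0,0,0],"xyz": [0,79,0],"hand": -1}])

```text
t: 6.0
position: [0.5523, 0.0229, 0.1062]
orientation: [0.999, -0.049, -0.0, 0.0]
force: [2.1, 2.1, 0.0]
gripper_width: -0.0
```

```bash
python3 -c "
from h import *
st();go((0,-.0395,.107))"
```

```text
t 6.0 pos [0.5523 0.0229 0.1062] locker [-0.0013 -0.0344  0.1062] F [2.1 2.1 0. ] g -0.0 q [ 0.15  0.5  -0.32  1.92  0.22  0.76 -1.96]
tgt [0.553 0.018 0.107] xyz mm [ 1.3  5.1 -0.8] rot [ 0.    0.01 -0.03]
```

Call:
play_rows(targets=[{"rot": [0,0,0],"xyz": [0,2,0],"hand": -1},{"rot": [0,0,0],"xyz": [0,4,0],"hand": -1},{"rot": [0,0,0],"xyz": [0,5,0],"hand": -1},{"rot": [0,0,0],"xyz": [0,5,0],"hand": -1}])

```text
t: 6.5
position: [0.5517, 0.0179, 0.1062]
orientation: [0.999, -0.049, -0.0, 0.0]
force: [1.4, 1.7, -0.1]
gripper_width: 0.001
```

Call:
play_rows(targets=[{"rot": [0,0,0],"xyz": [0,1,0],"hand": -1},{"rot": [0,0,0],"xyz": [0,2,0],"hand": -1},{"rot": [0,0,0],"xyz": [0,3,0],"hand": -1},{"rot": [0,0,0],"xyz": [0,3,0],"hand": -1}])

```text
t: 7.0
position: [0.5516, 0.0167, 0.1062]
orientation: [0.999, -0.049, 0.0, -0.001]
force: [2.0, 6.0, -1.2]
gripper_width: -0.004
```

Call:
play_rows(targets=[{"rot": [0,0,0],"xyz": [0,1,0],"hand": -1},{"rot": [0,0,0],"xyz": [0,2,0],"hand": -1},{"rot": [0,0,0],"xyz": [0,2,0],"hand": -1}])

```text
t: 7.38
position: [0.5516, 0.0166, 0.1063]
orientation: [0.999, -0.048, 0.0, -0.002]
force: [2.7, 9.2, -1.6]
gripper_width: -0.003
```

Call:
play_rows(targets=[{"rot": [0,0,0],"xyz": [0,-8,0],"hand": -1},{"rot": [0,0,0],"xyz": [0,-18,-10],"hand": -1},{"rot": [0,0,0],"xyz": [0,-25,-50],"hand": -1},{"rot": [0,0,0],"xyz": [-30,-25,-90],"hand": -1},{"rot": [0,0,0],"xyz": [-80,-25,-90],"hand": -1},{"rot": [0,0,0],"xyz": [-120,-25,-90],"hand": -1},{"rot": [0,0,0],"xyz": [-120,-25,-90],"hand": -1}])

```text
t: 8.25
position: [0.432, 0.0496, 0.1969]
orientation: [0.999, -0.049, -0.0, 0.001]
force: [0.4, 0.2, -0.0]
gripper_width: -0.005
```

```bash
python3 -c "
from h import *
st();go((-.05,.089,.13))
a=capture('top')[143:293,190:390];b=capture('side')[155:305,170:370]
cv2.imwrite('pics/m3.png',np.clip(cv2.resize(np.hstack([a,b]),(800,300)).astype(float)*1.6,0,255).astype('uint8'))
for c in ['top','side']: print(c,[(np.round(d['centre'],3),d['score']) for d in search_frame(c,'dot')],[(np.round(d['centre'],3),d['score']) for d in search_frame(c,'flap')])
print('expect',w(POSE,(-.05,.089,.08)))"
```

```text
t 8.25 pos [0.432  0.0496 0.1969] locker [-0.1237 -0.0196  0.1969] F [ 0.4  0.2 -0. ] g -0.0 q [ 0.18  0.18 -0.41  2.12  0.1   0.86 -1.95]
tgt [0.516 0.15  0.13 ] xyz mm [  73.7 -108.7   66.7] rot [0.12 0.02 0.02]
top [(array([0.57 , 0.146, 0.081]), 0.8)] [(array([0.572, 0.149, 0.082]), 0.96)]
side [(array([0.568, 0.15 , 0.083]), 0.62)] [(array([0.57 , 0.148, 0.084]), 0.71)]
expect [[0.51594795 0.15046512 0.08      ]]
```

View pics/m3.png

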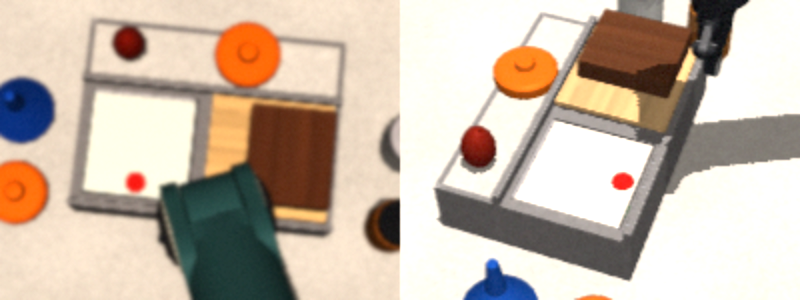

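```bash
python3 -c "
from h import *
for c,px in [('top',(258,234)),('side',(281,245.5))]:
    r=least_squares(lambda q:(proj(c,np.array([[q[0],q[1],.08]]))-px).ravel(),[.5,.15]); print(c,r.x)
go((-.05,.089,.2))"
```

```text
top [0.51782514 0.15024083]
side [0.51847996 0.14960267]
tgt [0.516 0.15  0.2  ] xyz mm [  70.2 -108.2   -3.7] rot [-0.02 -0.01 -0.07]
```

Call:
play_rows(targets=[{"rot": [0,0,0],"xyz": [25,-40,0],"hand": -1},{"rot": [0,0,0],"xyz": [50,-80,0],"hand": -1},{"rot": [0,0,0],"xyz": [74,-109,0],"hand": -1},{"rot": [0,0,0],"xyz": [74,-109,40],"hand": -1},{"rot": [0,0,0],"xyz": [74,-109,75],"hand": -1},{"rot": [0,0,0],"xyz": [74,-109,95],"hand": -1},{"rot": [0,0,0],"xyz": [74,-109,105],"hand": -1},{"rot": [0,0,0],"xyz": [74,-109,105],"hand": -1}])

```text
t: 9.55
position: [0.5188, 0.151, 0.0907]
orientation: [0.999, -0.049, -0.001, 0.0]
force: [0.5, -0.6, -0.2]
gripper_width: -0.002
```

```bash
python3 -c "
from h import *
st();go((-.05,.089,.08))"
```

```text
t 9.55 pos [0.5188 0.151  0.0907] locker [-0.0472  0.0898  0.0907] F [ 0.5 -0.6 -0.2] g -0.0 q [-0.05  0.51 -0.37  1.95  0.28  0.72 -2.25]
tgt [0.516 0.15  0.08 ] xyz mm [-2.8  0.8 10.7] rot [ 0.01  0.07 -0.05]
```

Call:
play_rows(targets=[{"rot": [0,0,0],"xyz": [-1,1,5],"hand": -1},{"rot": [0,0,0],"xyz": [-1,1,9],"hand": -1},{"rot": [0,0,0],"xyz": [-1,1,12],"hand": -1},{"rot": [0,0,0],"xyz": [-1,1,14],"hand": -1},{"rot": [0,0,0],"xyz": [-1,1,16],"hand": -1},{"rot": [0,0,0],"xyz": [-1,1,17],"hand": -1},{"rot": [0,0,0],"xyz": [-1,1,17],"hand": -1}])

```text
t: 10.42
position: [0.5179, 0.15, 0.075]
orientation: [0.999, -0.049, 0.0, 0.0]
force: [-2.5, -0.5, 5.8]
gripper_width: -0.001
```

Call:
play_rows(targets=[{"rot": [0,0,0],"xyz": [0,0,1],"hand": -1},{"rot": [0,0,0],"xyz": [0,0,2],"hand": -1},{"rot": [0,0,0],"xyz": [0,0,2.5],"hand": -1},{"rot": [0,0,0],"xyz": [0,0,2.5],"hand": -1}])

```text
t: 10.92
position: [0.518, 0.15, 0.0727]
orientation: [0.999, -0.049, 0.0, 0.0]
force: [-2.9, -1.6, 7.1]
gripper_width: 0.001
```

Call:
play_rows(targets=[{"rot": [0,0,0],"xyz": [0,0,-8],"hand": -1},{"rot": [0,0,0],"xyz": [0,0,-18],"hand": -1},{"rot": [0,0,0],"xyz": [0,0,-30],"hand": -1},{"rot": [0,0,0],"xyz": [0,0,-45],"hand": -1},{"rot": [0,0,0],"xyz": [0,0,-65],"hand": -1},{"rot": [0,0,0],"xyz": [0,0,-95],"hand": -1},{"rot": [0,0,0],"xyz": [-40,30,-125],"hand": -1},{"rot": [0,0,0],"xyz": [-75,70,-125],"hand": -1}])

```text
t: 11.92
position: [0.4358, 0.0885, 0.1988]
orientation: [0.999, -0.048, 0.001, -0.001]
force: [0.9, -2.0, 0.3]
gripper_width: 0.001
```

Call:
play_rows(targets=[{"rot": [0,0,0],"xyz": [0,40,0],"hand": -1},{"rot": [0,0,0],"xyz": [0,60,0],"hand": -1},{"rot": [0,0,0],"xyz": [0,60,0],"hand": -1}])

```text
t: 12.3
position: [0.4296, 0.0269, 0.1971]
orientation: [0.999, -0.051, -0.0, 0.0]
force: [0.6, 0.2, -0.2]
gripper_width: 0.003
```

```bash
python3 -c "
from h import *
st()
a=capture('top')[143:293,190:390];b=capture('side')[155:305,170:370]
cv2.imwrite('pics/m4.png',np.clip(cv2.resize(np.hstack([a,b]),(800,300)).astype(float)*1.6,0,255).astype('uint8'))
for c in ['top','side']: print(c,[(np.round(d['centre'],3),d['score']) for d in search_frame(c,'flap')])"
```

```text
t 12.3 pos [0.4296 0.0269 0.1971] locker [-0.1238 -0.0424  0.1971] F [ 0.6  0.2 -0.2] g 0.0 q [ 0.24  0.17 -0.41  2.13  0.09  0.86 -1.9 ]
top [(array([0.573, 0.144, 0.107]), 0.75)]
side [(array([0.571, 0.153, 0.107]), 0.81)]
```

View pics/m4.png

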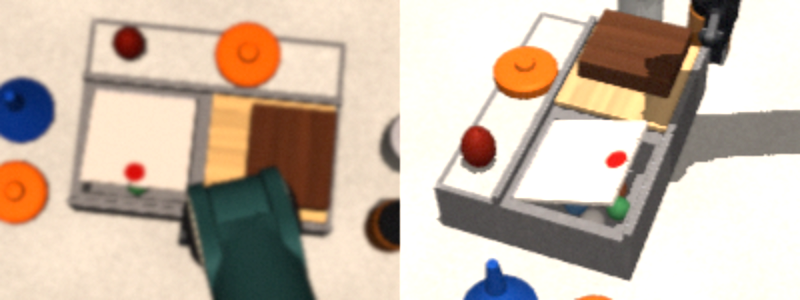

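The flap stands ajar: its front edge is up, stones show beneath it, and the dot is at about (616,159) in the side half. The slide is parked at the far side, the other things are in place, and the gripper is clear, so I'm handing in.

```bash
python3 -c "
from plant import *
print(finish_job())"
```

```text
the job is handed in; nothing more can be done
None
```

The slide is fully across, the flap is standing ajar on its spring, and the job is handed in at about 12.4 s of the 45 s allowed.

- **Slide:** I pushed the dark block's face with the shut fingertips at about 2 N. At the end the force rose to 9 N with no more movement, so it is against the end stop.
- **Flap:** I pressed the red dot to about 7 mm down, at roughly 7 N, then withdrew straight up and moved clear. The spring did the opening. The networks put the middle of the flap at 107 mm high, up from about 82 mm before the press, which fits an angle near 0.35 rad.
- **Final pictures:** They show the flap up with stones visible beneath it and the slide parked. The egg, both barrel lids and the funnel look unmoved. The canister and jar are partly cut off or behind the arm in these last views. The force reading was about zero at the end, so the arm was touching nothing.

**Checks that disagreed:** The network search for "dot" returned the middle of the flap instead. I used the dot's pixel position in both cameras, which matched the locker position I had fitted to within about 3 mm. The first network positions from the side and top cameras also differed by 10–20 mm, so I used the corner fit from both cameras, whose two separate solutions agreed to about 1 mm.

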